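# Unlock the lever press and hold its lock open

## Task

The lever press is locked: take the one of the three keys in the rack that fits the lock on its base, ease it down past the sticky pins until its collar sits on the lock face, then turn it a full quarter turn clockwise (seen from above). The lock springs back, so finish while still gripping the key and holding it turned, so that the bolt stays drawn and I can lift the handle. Leave the other two keys in the rack and everything else on the table where it is.

Things in the scene. Friction and masses are not known exactly. Their poses are not given: they have to be found in the camera images.
- press: dark cast iron lever press, fixed. Base 400 x 130 x 25 mm; head and ram, 165 mm, and column, 290 mm along its +x from the origin, up to 340 mm high. On the front (-x) end of the base a grey lock case 60 (x) x 56 (y) mm, its flat top (lock face) 80 mm above the table. Origin on the table, on the vertical axis of the lock; z up
- keyhole (a point): centre of the keyhole in the lock face, 80 mm above the table; axes as the press: x along the keyhole's long side. It is 20 mm (x) by 8 mm (y), through a fixed 8 mm plate; a steel ring (outer diameter 50, inner 36, 3 mm high) lies round it. Below turns the plug with a slot 20 x 7.4 mm, down to 30 mm below the face. The key turns only when home within 2 to 3 mm, its bit below the plate
- plug (a joint): angle of the plug: 0 at rest, slot in line with the keyhole; grows clockwise seen from above; stop at 1.62 rad. A spring turns it back to 0 (0.02 N m at 0, 0.07 N m at a quarter turn); the key has 0.1 rad of play in it. Two sticky sprung pins stand 3 mm into the ends of its slot, 17 mm below the face, and take about 5 to 15 N of downward push to pass
- bolt (a joint): draw of the chrome lock bolt (10 mm thick, 40 mm above the table) out of the staple under the handle: 0 locked, 0.018 m at a quarter turn of the plug
- rack: dark steel key rack, fixed: a plate 60 (x) x 200 (y) mm, its top 55 mm above the table, on two end legs. Three slots 10 (x) x 26 (y) mm at y = -62, 0 and +62 mm; a key hangs in each by its collar, its x axis along the rack's y, and lifts straight up. Origin on the table under the middle
- key_mid: middle-sized steel key, the one that fits; 80 g. Origin on its axis under the collar (55 mm above the table in the rack; level with the lock face when home), z up. Collar 20 mm wide, 4 thick; round flat bow above, 38 mm wide (x), 10 thick (y), top 41 mm above the origin. Below: neck 10 mm long, bit 18 (x) x 6 (y) mm, 16 tall, last 4 mm tapered; tip at -26 mm. Same either way round
- key_small: smallest steel key of the same pattern: bow 30 mm diameter, 8 mm thick; bit 13 mm wide, 5 mm thick; its neck is too short to turn in this lock. Origin and axes as key_mid. Stays in the rack
- key_large: largest steel key of the same pattern: bow 46 mm diameter, 12 mm thick; bit 23 mm wide, 7.5 mm thick, too wide for this keyhole. Origin and axes as key_mid. Stays in the rack
- sleeve_0: brushed silver lead sleeve, a tube 15 mm diameter, 40 mm long, standing on end; origin at the centre of its foot. Bystander
- sleeve_1: the same, 46 mm long. Bystander
- sleeve_2: the same, 52 mm long. Bystander
- barrel_half: green plastic half of a pencil barrel, 110 mm long, 20 mm wide, 10 mm high, lying hollow side down; origin in the middle of its underside, x along it. Bystander
- tweezer_block: steel block 45 x 80 x 38 mm with three tweezers standing in it up to 110 mm high; origin in the middle of its underside. Bystander
- jar: round open glass jar with a cork bottom, 70 mm diameter, 87 mm high; origin in the middle of its underside. Bystander
- driver: screwdriver with a black handle, 170 mm long, lying on the table, x along it; origin in the middle of its underside. Bystander
- handle_staple (a point): point on the press's long chrome handle (14 mm thick, stowed down and locked), over the staple that the lock bolt holds: 77 mm beside the lock's axis on the press's +y side, 113 mm above the table; from here the handle rises along the press's +x towards the head, and its black grip falls 80 mm further forward

How it is judged:
By the outcome, as a careful person would: the job done as asked, in the order asked, and still so for the second after the job is handed in, while the arm keeps its last pose, push and grip.
It also fails if it takes over 51 s, if anything falls off the work surface, if the arm or the gripper's body presses on something with over 40 N, if the wrist force passes 120 N, or if a joint passes its speed limit or range.

## Robot

A 6-joint arm with a two-finger parallel gripper is mounted at the origin on the work surface. World frame = base frame: x ahead of the robot, y to its left, z up, the work surface at z = 0. Lengths are in m, angles in rad, forces in N, time in s.
With the tool pointing down it reaches from about 0.35 to 0.85 m from the base axis. Payload 8.1 kg.
Tool frame: the origin (TCP) lies at the centre of the arm's flange, where the gripper is bolted on; the fingertips stand 186 mm ahead of it and the grasp point (between the pads) lies 167 mm ahead of it; z points along the fingers, y is the line along which they close (so a half turn about z gives the same grasp; the last joint's range is limited). The gripper opens to 93 mm and grips with 3 to 60 N. Pads are 15 mm wide; open, the fingers measure 128 mm over their backs; the gripper's body (75 mm by 188 mm) begins 65 mm behind the grasp point.
Start: joints at [1.04, 0.13, 1.488, -0, 1.523, -0.085], TCP at [0.259, 0.541, 0.405] pointing down, gripper open.
Joint ranges: [-2.96, 2.96], [-0.89, 2.26], [0.02, 2.5], [-1.34, 4.48], [0, 2.73], [-2.66, 2.66]. Speed limits (rad/s): [2.39, 2.39, 2.79, 3.14, 3.14, 3.14].

## Interface

Orientations are given as a rotation vector (axis times angle).
In Python, from workcell import r gives the robot as it stands. The module is installed in compiled form; this text tells all that it offers.
- The arm moves only by the tool drive_tool, never from a script. Its argument "deltas" is a list that holds one entry, the list of rows, each a list of 7 numbers: the turn, a rotation vector about the tool's x, y, z in degrees, then the shift along the tool's x, y, z in mm, then the gripper command: -1 is shut, 1 is fully open, values between are in proportion. In form: [[[wx, wy, wz, tx, ty, tz, fingers], ...]]. A call has 1 to 8 rows; each row shifts and turns the commanded pose from where the row before left it, along the tool's axes as they then stand; what a row does not reach is not made up. A row lasts 1/8 s, in which the tool goes at most 62.5 mm and 10.7 degrees, less where a joint would pass 70% of its speed; a pose out of reach is approached as far as the arm can. A call with a gripper value outside its range is refused whole. The fingers move at their own pace and stop on an object; "newtons" is the grip in N (left out, the last holds). Time passes only in rows, so rows that do not move let the fingers close. It gives the time, the measured TCP pose, the force, the opening and the grip force at its end, in the units of the state.
- r.get_obs(): the state, without advancing time (a new reading comes with each control period).
- r.snapshot(name): name is "scene" or "side" or "wrist"; returns the picture (400x640x3 uint8, red, green, blue); there is no depth.
- r.camera_params(name): a dict with "vertical_fov" (degrees; the focal length in pixels is half the picture's height over the tangent of half this angle, whatever the lens; pixels are square), "cx", "cy" (the principal point, pixels), "pose" (4x4, takes a point from camera to world coordinates). Camera axes: x right, y down, z forward; pixel columns grow to the right and rows downward; lengths in m; the calibration is good to about 2 mm. A picture is of the moment at which its call begins: read the wrist's pose just before it. camera_params takes no time and is no camera call; for the wrist camera it gives the pose at the moment of the call.
- r.job_done(): hands the job in; it is judged then, once.
Trained networks look in the newest picture that a camera, given by its name, has taken for a name from the list of things; names that differ only in an ending like _2 or _b are one class to them, and where a whole thing is asked for, a point or a joint stands for the part that bears it (a point fixed in the world has none). Each returns a list of dicts, best first, with "p" (0 to 1); they miss things now and then, are a little off and sometimes report something else, mostly with a low value. They report only what shows in the picture. A call takes as long as a camera call.
- r.boxes_of(camera, target): "centre" ([column, row] in pixels, amid what is visible of it).
- r.outline_of(camera, target): "region" (400x640 bool, what is visible of it) and "centre" ([column, row] in pixels, amid what is visible of it).
The state is a dict: "clock": time; "joint_pos": joint angles; "dq": joint speeds; "effort": joint torques, N m; "ee_pos": TCP position; "orientation": TCP orientation; "ft_force": force on the tool from outside, world axes, zero at the start; "wrist_torque": the same for the moment, N m; "gripper_width": finger opening in m; "finger_force": force on a finger pad.
Only numpy, scipy, OpenCV 4.12 (cv2) and the standard library are available. Lean on these libraries where they do the work, as an engineer would, in place of code of your own. Each camera call takes 0.05 s, during which the arm holds its last target. There are 200 camera calls.

## Working session

There is one attempt and no reset: what is moved stays moved. The work goes in short steps, Python scripts to look and compute and a tool call to move; the robot and the scene stay as the last step left them, time stands still between calls to the robot, and variables do not carry over. Pictures are saved under pics/ and viewed, at most 10 in all, crops included, and the job is handed in when it is done.

Besides the shell and the picture viewer there is one more tool, called after ">>>" by a JSON object that holds its "op" and its "data". drive_tool: Moves the arm, as the interface text tells. Its arguments: {"type":"object","properties":{"deltas":{"type":"array","items":{"type":"array","items":{"type":"array","items":{"type":"number"}}}},"newtons":{"type":"number"}},"required":["deltas"]}

```bash
mkdir -p pics; cat > h.py <<'E'
import numpy as np, cv2
from workcell import r
def K(n):
    p=r.camera_params(n); f=200/np.tan(np.radians(p["vertical_fov"])/2)
    return f,p["cx"],p["cy"],np.array(p["pose"])
def ray(n,px,k=None):
    f,cx,cy,T=k or K(n); d=T[:3,:3]@np.array([(px[0]-cx)/f,(px[1]-cy)/f,1]); return T[:3,3],d/np.linalg.norm(d)
def proj(n,P,k=None):
    f,cx,cy,T=k or K(n); q=T[:3,:3].T@(np.array(P)-T[:3,3]); return np.array([cx+f*q[0]/q[2],cy+f*q[1]/q[2]])
def onz(n,px,z,k=None):
    o,d=ray(n,px,k); return o+d*(z-o[2])/d[2]
def tri(rays):
    A=sum(np.eye(3)-np.outer(d,d) for o,d in rays); b=sum((np.eye(3)-np.outer(d,d))@o for o,d in rays)
    x=np.linalg.solve(A,b); return x,[np.linalg.norm((np.eye(3)-np.outer(d,d))@(x-o)) for o,d in rays]
def save(n,name):
    im=r.snapshot(n); cv2.imwrite(f"pics/{name}.png",im[:,:,::-1]); return im
E
python3 - <<'E'
from h import *
print(r.get_obs())
C={}
for n in("scene","side"):
    save(n,n+"0")
    f,cx,cy,T=K(n);print(n,f,cx,cy,T[:3,3].round(3),T[:3,2].round(3))
    for t in("key_mid","key_small","key_large","rack","keyhole","press","handle_staple"):
        b=r.boxes_of(n,t); print(t,[(np.round(x["centre"]),round(x["p"],2)) for x in b[:3]])
        if b: C.setdefault(t,[]).append(ray(n,b[0]["centre"]))
for t in C:
    if len(C[t])==2: print(t,tri(C[t]))
E
```

```text
{'clock': 0.0, 'joint_pos': array([ 1.03961289e+00,  1.31143715e-01,  1.48928417e+00, -1.62041264e-05,
        1.52303565e+00, -8.54017429e-02]), 'dq': array([-0.00109225, -0.00220164,  0.00059493, -0.00095754,  0.0003069 ,
       -0.00031629]), 'effort': array([ 4.56569087e-04, -5.59826446e+01, -4.91768432e+01,  7.70048727e-02,
        3.50936246e-02, -1.21655262e-04]), 'ee_pos': array([0.25855963, 0.54116462, 0.40369489]), 'orientation': array([-6.94325107e-01, -3.06333796e+00,  2.80745376e-03]), 'ft_force': array([ 0.40981765, -1.02709691, -0.12299877]), 'wrist_torque': array([-0.06857919, -0.01581064, -0.00365014]), 'finger_force': 0.0, 'gripper_width': 0.09308539752162502}
scene 421.1499939971796 313.9402932774907 199.97704999626671 [1.16  0.686 0.694] [-0.614 -0.565 -0.552]
key_mid [(array([386., 234.]), 0.47)]
key_small [(array([198., 165.]), 0.23)]
key_large [(array([287., 255.]), 0.74), (array([363., 218.]), 0.72)]
rack [(array([373., 235.]), 0.97), (array([362., 219.]), 0.29)]
keyhole [(array([198., 164.]), 0.91)]
press [(array([201., 164.]), 0.6)]
handle_staple [(array([20
[... 324 characters left out ...]
 [(array([503., 271.]), 0.91)]
handle_staple [(array([503., 268.]), 0.59)]
key_large (array([0.56379573, 0.1853714 , 0.04727508]), [np.float64(0.10247152555037832), np.float64(0.10247152555037846)])
rack (array([0.46546981, 0.21305788, 0.02951758]), [np.float64(0.026151710281887834), np.float64(0.026151710281887914)])
keyhole (array([ 0.57713235, -0.35862439,  0.0957715 ]), [np.float64(0.026043210889249067), np.float64(0.02604321088924903)])
press (array([ 0.57017979, -0.36089259,  0.09476066]), [np.float64(0.03094689601133183), np.float64(0.03094689601133173)])
handle_staple (array([ 0.56595639, -0.36051346,  0.10450716]), [np.float64(0.029942708738062276), np.float64(0.02994270873806226)])
```

View pics/scene0.png

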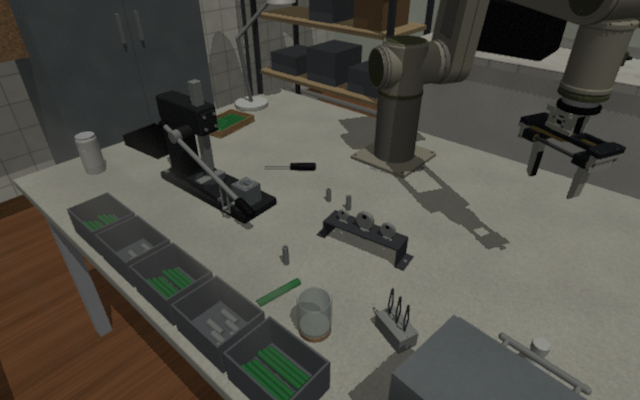

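View pics/side0.png

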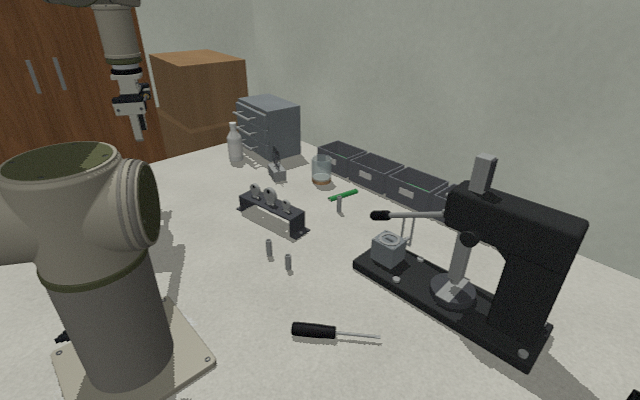

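The scene view shows the rack with keys at about (342,214), (364,220) and (387,232), and the lock case at (246,190). In the side view the keys are at about (255,189), (269,197) and (288,205), and the lock top at (389,239).

```bash
python3 - <<'E'
from h import *
for a,b in(((342,214),(288,205)),((364,220),(269,197)),((387,232),(255,189)),((246,184),(389,237))):
    x,e=tri([ray("scene",a),ray("side",b)]);print(x.round(3),np.round(e,3))
o=r.get_obs();f,cx,cy,T=K("wrist");from scipy.spatial.transform import Rotation as R
Rt=R.from_rotvec(o["orientation"]).as_matrix();print(Rt.round(3));print("cam in tool",(Rt.T@(T[:3,3]-o["ee_pos"])).round(3),(Rt.T@T[:3,:3]).round(3),f)
def up(n,x0,x1,y0,y1,s):
    im=cv2.imread(f"pics/{n}0.png")[y0:y1,x0:x1];return cv2.resize(im,None,fx=s,fy=s,interpolation=cv2.INTER_CUBIC)
a=up("scene",310,420,195,275,5);b=up("side",225,325,170,250,2.5)
c=cv2.resize(up("side",230,310,170,250,5),(400,400))
w=np.zeros((400,800,3),np.uint8);w[:, :400]=a[:400,:400];w[:,400:]=c;cv2.imwrite("pics/crop1.png",w)
E
```

```text
[0.473 0.146 0.073] [0.003 0.003]
[0.459 0.208 0.077] [0. 0.]
[0.459 0.277 0.075] [0. 0.]
[ 0.546 -0.14   0.083] [0.002 0.002]
[[-0.902  0.431 -0.   ]
 [ 0.431  0.902  0.   ]
 [ 0.     0.    -1.   ]]
cam in tool [0.08  0.001 0.021] [[ 0.001 -0.957 -0.29 ]
 [ 1.     0.     0.001]
 [-0.    -0.29   0.957]] 282.21272382488075
```

View pics/crop1.png

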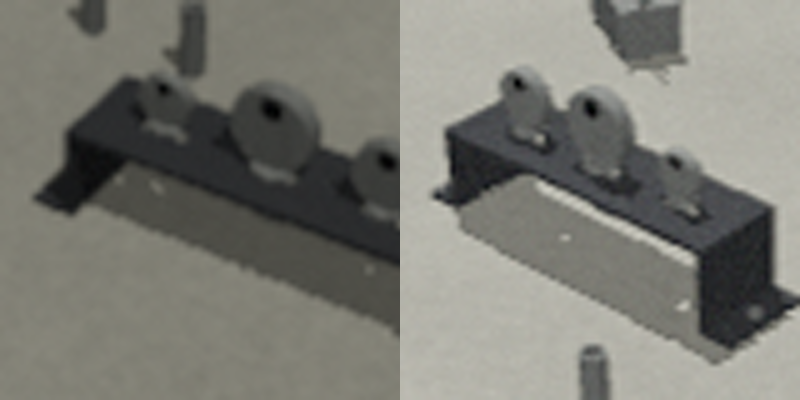

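The middle key in the rack is the large one. The small key is at low y, so key_mid is at about (0.459, 0.277). I'll move above it, with tool x along the rack's +y.

>>> {"op": "drive_tool", "data": {"deltas": [[[0,0,0,-38,-21,0,1],[0,0,0,-38,-21,0,1],[0,0,0,-38,-21,0,1],[0,0,0,-38,-21,0,1],[0,0,0,-38,-21,0,1],[0,0,0,-38,-21,0,1],[0,0,0,-38,-21,0,1],[0,0,0,-38,-21,0,1]]]}}

```text
clock: 1.8
ee_pos: [0.4612, 0.2575, 0.4049]
orientation: [0.694, 3.064, 0.0]
ft_force: [-0.1, 0.4, 0.0]
gripper_width: 0.0929
finger_force: 0.0
```

>>> {"op": "drive_tool", "data": {"deltas": [[[0,0,9.75,0,0,0,1],[0,0,9.75,0,0,0,1],[0,0,9.75,0,0,0,1],[0,0,9.75,0,0,0,1],[0,0,9.75,0,0,0,1],[0,0,9.75,0,0,0,1],[0,0,0,0,0,0,1]]]}}

```text
clock: 2.68
ee_pos: [0.4605, 0.2587, 0.4048]
orientation: [2.102, 2.335, 0.0]
ft_force: [-0.7, -0.0, 0.1]
gripper_width: 0.0926
finger_force: 0.0
```

```bash
python3 - <<'E'
from h import *
print(r.get_obs()["ee_pos"]);k=K("wrist");np.save("k1.npy",k[3])
im=save("wrist","w1");
for t in("key_mid","key_small","key_large","rack"):
    b=r.outline_of("wrist",t); print(t,[(np.round(x["centre"]),round(x["p"],2),x["region"].sum()) for x in b[:3]])
for P in((.459,.277,.075),(.459,.208,.077),(.473,.146,.073)):print(proj("wrist",P,k).round())
E
```

```text
[0.46054238 0.25870607 0.40483232]
key_mid [(array([316., 178.]), 0.74, np.int64(411))]
key_small [(array([318., 268.]), 0.79, np.int64(212))]
key_large [(array([314., 229.]), 0.82, np.int64(490))]
rack [(array([318., 202.]), 0.78, np.int64(7166))]
[317. 177.]
[311. 234.]
[317. 280.]
```

View pics/w1.png

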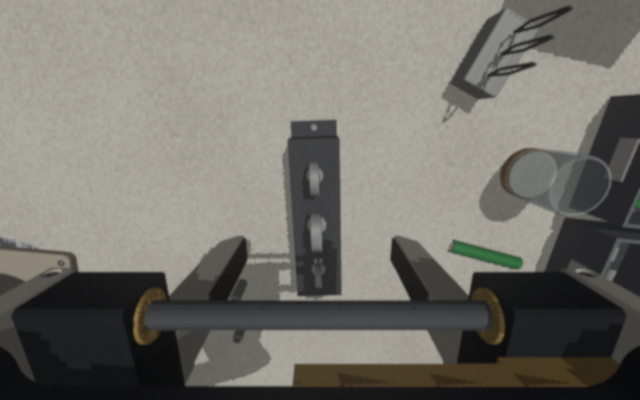

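The wrist picture shows the rack upright with key_mid at (316,178), the large key at (316,230) and the small key at (318,268). I'll go lower for a second view.

>>> {"op": "drive_tool", "data": {"deltas": [[[0,0,0,6,0,30,1],[0,0,0,6,0,30,1],[0,0,0,6,0,30,1],[0,0,0,0,0,0,1],[0,0,0,0,0,0,1]]]}}

```text
clock: 3.55
ee_pos: [0.459, 0.2767, 0.316]
orientation: [2.102, 2.334, 0.002]
ft_force: [0.3, 0.5, -0.1]
gripper_width: 0.0929
finger_force: 0.0
```

```bash
python3 - <<'E'
from h import *
print(r.get_obs()["ee_pos"])
k=K("wrist");np.save("k2.npy",k[3]);k1=(*k[:3],np.load("k1.npy"))
im=save("wrist","w2")
b=r.outline_of("wrist","key_mid");m=b[0]["region"];print(b[0]["p"],b[0]["centre"],m.sum())
ys,xs=np.nonzero(m);print(xs.min(),xs.max(),ys.min(),ys.max())
print("tri bow",tri([ray("wrist",(316,178),k1),ray("wrist",b[0]["centre"],k)]))
print("at .077",onz("wrist",b[0]["centre"],.077,k), onz("wrist",(316,178),.077,k1))
q=r.outline_of("wrist","rack")[0]["region"].astype(np.uint8)
# rack edges
for kk,I in((k,im),(k1,cv2.imread("pics/w1.png")[:,:,::-1])):
    g=cv2.GaussianBlur(cv2.cvtColor(np.ascontiguousarray(I),cv2.COLOR_RGB2GRAY),(3,3),0).astype(int)
    L=[];Rr=[]
    for y in range(100 if kk is k else 145,240,4):
        row=g[y]; c=316
        dk=np.nonzero(row<65)[0]; dk=dk[(dk>230)&(dk<400)]
        if len(dk): L.append(onz("wrist",(dk[0],y),.055,kk)[:2]);Rr.append(onz("wrist",(dk[-1],y),.055,kk)[:2])
    L=np.array(L);Rr=np.array(Rr);w=np.linalg.norm(L-Rr,axis=1)
    for nm,E in(("L",L),("R",Rr)):
        p=np.polyfit(E[:,1],E[:,0],1);print(nm,"yaw",90-np.degrees(np.arctan(p[0])),"x at .277",np.polyval(p,.277))
    print(w.round(3))
E
```

```text
[0.4590445  0.27667056 0.31598476]
0.64 [313.9, 220.4] 717
302 323 200 245
tri bow (array([0.45783121, 0.2744756 , 0.07062249]), [np.float64(0.0002671151520851501), np.float64(0.00026711515208506026)])
at .077 [0.45741394 0.27682102 0.077     ] [0.45800875 0.27581713 0.077     ]
L yaw 85.53778057323352 x at .277 0.42907353535133563
R yaw 103.97557335851425 x at .277 0.48273076897196515
[0.    0.023 0.047 0.051 0.053 0.034 0.051 0.052 0.054 0.053 0.054 0.054
 0.054 0.054 0.054 0.054 0.054 0.053 0.054 0.054 0.054 0.053]
L yaw 87.95861872153006 x at .277 0.44378294254062484
R yaw 95.86451187118921 x at .277 0.47696871649789435
[0.001 0.049 0.024 0.037 0.029 0.039 0.04  0.039 0.042 0.036 0.04  0.034
 0.036 0.035 0.039 0.033 0.037 0.037 0.041 0.041 0.044 0.045 0.046]
```

View pics/w2.png

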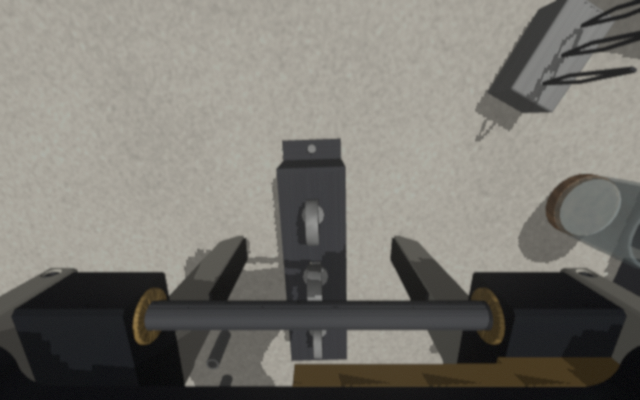

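Rack top corners are at about (276,167), (345,167), (293,358) and (346,358). key_mid's bow runs from (313,202) to (312,245).

```bash
python3 - <<'E'
from h import *
k=K("wrist")
P=[onz("wrist",p,.055,k)[:2] for p in((277,167),(345,167),(293,358),(346,358))];print(np.round(P,4))
for a,b in((2,0),(3,1)):
    d=P[a]*-1+P[b];print(np.degrees(np.arctan2(d[1],d[0])),np.linalg.norm(d))
d=P[0]-P[1];print(np.degrees(np.arctan2(d[1],d[0])),np.linalg.norm(d)); print("mid",np.mean(P,0))
# predict mid key pos from rack
for n,p in(("s",(318,345)),("l",(315,273))): pass
# top-of-bow centre line: brightness weighted
im=cv2.imread("pics/w2.png",0).astype(float)
for y in range(204,246,5):
    row=im[y,285:340];i=np.nonzero(row>95)[0]+285
    if len(i): print(y,i.min(),i.max(),end="; ")
E
```

```text
[[0.4222 0.314 ]
 [0.4803 0.32  ]
 [0.452  0.1107]
 [0.5084 0.1165]]
98.33610441864336 0.20539874370846647
97.85102776274792 0.20549246883666442
-174.03628751275778 0.05837903504157389
mid [0.46574168 0.21529628]
209 306 321; 214 305 323; 219 305 322; 224 305 317; 229 306 317; 234 306 317; 239 307 317;
```

>>> {"op": "drive_tool", "data": {"deltas": [[[0,0,-1.7,0,0,0,1],[0,0,0,0,-1.8,20,1],[0,0,0,0,0,20,1],[0,0,0,0,0,16,1],[0,0,0,0,0,10,1],[0,0,0,0,0,0,1]]]}}

```text
clock: 4.45
ee_pos: [0.4567, 0.2762, 0.248]
orientation: [-2.068, -2.365, 0.002]
ft_force: [-0.4, 0.3, -0.1]
gripper_width: 0.0929
finger_force: 0.0
```

>>> {"op": "drive_tool", "data": {"deltas": [[[0,0,0,0,0,0,-1],[0,0,0,0,0,0,-1],[0,0,0,0,0,0,-1],[0,0,0,0,0,0,-1],[0,0,0,0,0,0,-1],[0,0,0,0,0,0,-1]]], "newtons": 45}}

```text
clock: 5.2
ee_pos: [0.4569, 0.2764, 0.2487]
orientation: [-2.068, -2.365, 0.0]
ft_force: [0.2, 0.3, 0.3]
gripper_width: 0.0375
finger_force: 0.0
```

>>> {"op": "drive_tool", "data": {"deltas": [[[0,0,0,0,0,0,-1],[0,0,0,0,0,0,-1],[0,0,0,0,0,0,-1],[0,0,0,0,0,0,-1],[0,0,0,0,0,0,-1]]]}}

```text
clock: 5.82
ee_pos: [0.4566, 0.2763, 0.2486]
orientation: [-2.068, -2.364, 0.001]
ft_force: [-4.2, -0.2, 2.4]
gripper_width: 0.0098
finger_force: 45.0
```

>>> {"op": "drive_tool", "data": {"deltas": [[[0,0,0,0,0,-10,-1],[0,0,0,0,0,-20,-1],[0,0,0,0,0,-35,-1],[0,0,0,0,0,-35,-1],[0,0,0,0,0,-30,-1],[0,0,0,0,0,0,-1]]]}}

```text
clock: 6.58
ee_pos: [0.4579, 0.2768, 0.3826]
orientation: [2.066, 2.363, 0.01]
ft_force: [-0.1, -1.0, -1.9]
gripper_width: 0.0097
finger_force: 45.0
```

>>> {"op": "drive_tool", "data": {"deltas": [[[0,0,0,-54,4,0,-1],[0,0,0,-54,4,0,-1],[0,0,0,-54,4,0,-1],[0,0,0,-54,4,0,-1],[0,0,0,-54,4,0,-1],[0,0,0,-54,4,0,-1],[0,0,0,-54,4,0,-1],[0,0,0,-54,4,0,-1]]]}}

```text
clock: 7.58
ee_pos: [0.546, -0.1493, 0.3774]
orientation: [-2.068, -2.364, 0.001]
ft_force: [0.6, 0.5, -0.2]
gripper_width: 0.0096
finger_force: 45.0
```

>>> {"op": "drive_tool", "data": {"deltas": [[[0,0,0,0,0,0,-1],[0,0,0,0,0,0,-1]]]}}

```text
clock: 7.82
ee_pos: [0.5459, -0.1474, 0.3774]
orientation: [-2.068, -2.362, 0.001]
ft_force: [0.9, 0.1, -0.1]
gripper_width: 0.0098
finger_force: 45.0
```

```bash
python3 - <<'E'
from h import *
o=r.get_obs();print(o["ee_pos"],o["gripper_width"])
k=K("wrist");np.save("k3.npy",k[3]);save("wrist","w3")
for t in("keyhole","key_mid","press","handle_staple"):
    print(t,[(np.round(x["centre"],1),round(x["p"],2)) for x in r.boxes_of("wrist",t)[:2]])
E
```

```text
[ 0.54585586 -0.14744222  0.37741669] 0.009833079338949344
keyhole [(array([330.1, 186.9]), 0.85)]
key_mid [(array([322.7, 260.8]), 0.7)]
press [(array([331.9, 190.6]), 0.59)]
handle_staple [(array([332.8, 189.3]), 0.75)]
```

View pics/w3.png

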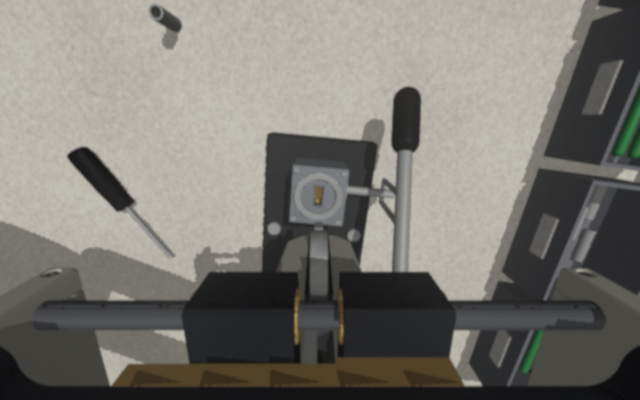

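The lock's ring and keyhole show at about (318,195), with the key tip in the gripper below them at (319,228). I'll take a second, closer view.

>>> {"op": "drive_tool", "data": {"deltas": [[[0,0,0,-6,0,22,-1],[0,0,0,-6,0,22,-1],[0,0,0,0,0,0,-1],[0,0,0,0,0,0,-1]]]}}

```text
clock: 8.57
ee_pos: [0.548, -0.1589, 0.3357]
orientation: [2.067, 2.365, 0.001]
ft_force: [0.0, 0.9, -0.1]
gripper_width: 0.0093
finger_force: 45.0
```

```bash
python3 - <<'E'
from h import *
o=r.get_obs();print(o["ee_pos"],o["orientation"],o["gripper_width"])
k=K("wrist");np.save("k4.npy",k[3]);im=save("wrist","w4")
for t in("keyhole",):
    print(t,[(np.round(x["centre"],1),round(x["p"],2)) for x in r.boxes_of("wrist",t)[:2]])
a=im[130:280,240:400,::-1];cv2.imwrite("pics/crop4.png",cv2.resize(a,None,fx=4,fy=4,interpolation=cv2.INTER_CUBIC))
a=cv2.imread("pics/w3.png")
# brown (plug) pixel centroid in both
for n in("w3","w4"):
    h=cv2.imread(f"pics/{n}.png")[120:225,280:370].astype(int);m=(h[:,:,2]-h[:,:,0]>35)
    ys,xs=np.nonzero(m);print(n,m.sum(),xs.mean()+280,ys.mean()+120,xs.min()+280,xs.max()+280,ys.min()+120,ys.max()+120)
E
```

```text
[ 0.54800335 -0.15893246  0.33565824] [2.06700940e+00 2.36484048e+00 6.17115404e-04] 0.009263701175124517
keyhole [(array([330.9, 182.1]), 0.68)]
w3 96 317.7291666666667 194.19791666666669 315 321 187 202
w4 142 315.9366197183099 193.45774647887322 312 320 184 203
```

View pics/crop4.png

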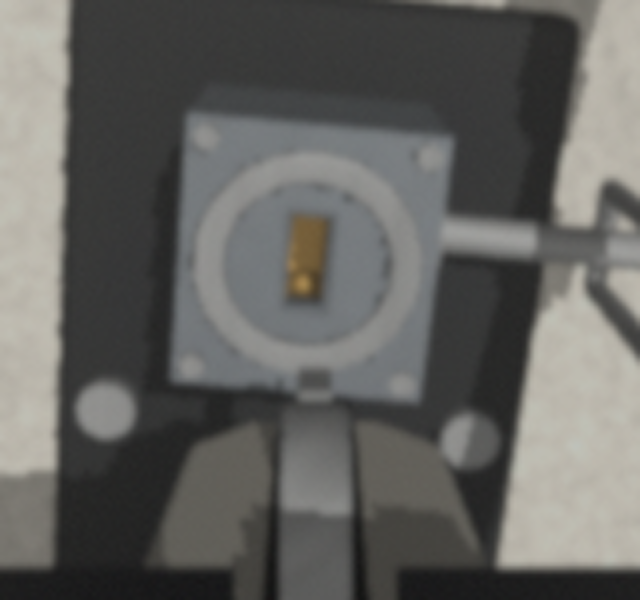

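```bash
python3 - <<'E'
from h import *
from scipy.spatial.transform import Rotation as R
k=K("wrist");k3=(*k[:3],np.load("k3.npy"))
o=r.get_obs();Rt=R.from_rotvec(o["orientation"]).as_matrix();t=o["ee_pos"]
c=lambda p:(240+p[0]/4-.4,130+p[1]/4-.4)
for nm,z,pts in(("face",.08,[(187,112),(455,137),(170,383),(423,405)]),("ring",.083,[(190,262),(421,262),(306,150),(306,372)]),("hole",.08,[(292,212),(330,215),(283,302),(322,304)])):
    P=np.array([onz("wrist",c(p),z,k)[:2] for p in pts]);print(nm,P.mean(0).round(4))
    if nm!="ring":
        for a,b in((2,0),(3,1),(0,1),(2,3)):
            d=P[b]-P[a];print("  ",np.degrees(np.arctan2(d[1],d[0])).round(1),(np.linalg.norm(d)*1000).round(1))
print("tri hole",tri([ray("wrist",(317.7,194.2),k3),ray("wrist",c((307,258)),k)]))
print("tool x yaw",np.degrees(np.arctan2(Rt[1,0],Rt[0,0])),"z",Rt[:,2])
for x in(-.007,0,.007,.009):print("tip pred",x,((proj("wrist",t+Rt@np.array([x,0,.2197]),k)-[240,130])*4).round())
for y in (-.003,.003):print(((proj("wrist",t+Rt@np.array([.007,y,.2197]),k)-[240,130])*4).round())
print(((proj("wrist",t+Rt@np.array([.009,0,.2157]),k)-[240,130])*4).round())
E
```

```text
face [ 0.547  -0.1428]
   92.2 60.6
   93.0 60.6
   2.4 56.1
   2.3 56.9
ring [ 0.5462 -0.1418]
hole [ 0.5464 -0.1417]
   91.8 20.2
   92.9 20.0
   3.1 8.1
   4.6 8.5
tri hole (array([ 0.53444579, -0.04305923,  0.44687015]), [np.float64(0.0005948961071988886), np.float64(0.0005948961071988371)])
tool x yaw 97.68706551994417 z [ 1.96441104e-03 -6.91020072e-04 -9.99997832e-01]
tip pred -0.007 [304. 432.]
tip pred 0 [304. 398.]
tip pred 0.007 [304. 363.]
tip pred 0.009 [304. 353.]
[288. 363.]
[320. 363.]
[304. 361.]
```

>>> {"op": "drive_tool", "data": {"deltas": [[[0,0,5.2,0,0,0,-1],[0,0,0,9,-1.4,0,-1],[0,0,0,9.3,-1.3,10,-1],[0,0,0,0,0,8,-1],[0,0,0,0,0,0,-1],[0,0,0,0,0,0,-1]]]}}

```text
clock: 9.43
ee_pos: [0.5443, -0.1413, 0.3166]
orientation: [-2.173, -2.269, 0.0]
ft_force: [-0.3, -0.7, -0.9]
gripper_width: 0.0093
finger_force: 45.0
```

```bash
python3 - <<'E'
from h import *
from scipy.spatial.transform import Rotation as R
o=r.get_obs();print(o["ee_pos"],o["gripper_width"],o["ft_force"])
k=K("wrist");np.save("k5.npy",k[3]);im=save("wrist","w5")
Rt=R.from_rotvec(o["orientation"]).as_matrix();t=o["ee_pos"]
print("tool x yaw",np.degrees(np.arctan2(Rt[1,0],Rt[0,0])))
a=im[140:290,240:400,::-1];cv2.imwrite("pics/crop5.png",cv2.resize(a,None,fx=4,fy=4,interpolation=cv2.INTER_CUBIC))
for x,y in((.009,-.003),(.009,.003)):print("bit edge",((proj("wrist",t+Rt@np.array([x,y,.2157]),k)-[240,140])*4).round())
for q in(.5464,-.1417,.08),:print("hole",((proj("wrist",q,k)-[240,140])*4).round())
E
```

```text
[ 0.54428914 -0.14134416  0.31662636] 0.009329853304274462 [-0.34519541 -0.69347515 -0.94150621]
tool x yaw 92.46783215437495
bit edge [287. 321.]
bit edge [320. 322.]
hole [315. 329.]
```

View pics/crop5.png

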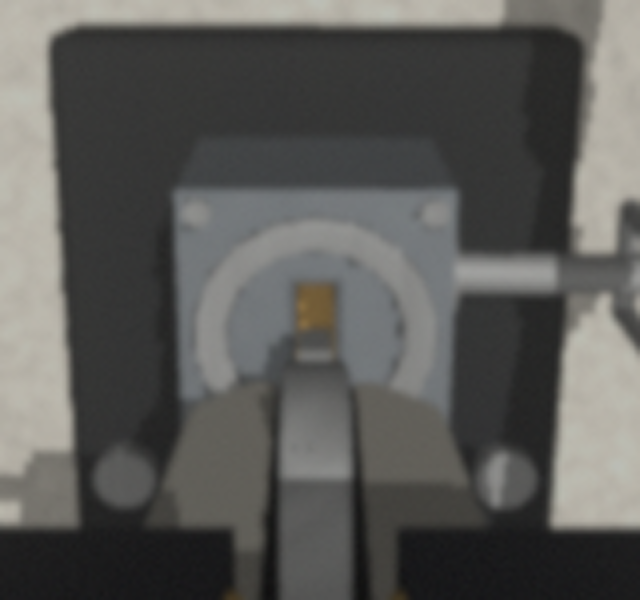

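```bash
python3 - <<'E'
from h import *
from scipy.spatial.transform import Rotation as R
o=r.get_obs();k=K("wrist");Rt=R.from_rotvec(o["orientation"]).as_matrix();t=o["ee_pos"]
f=lambda p:(240+p[0]/4-.4,140+p[1]/4-.4)
for nm,p,z,h in(("hole",(316,282),.08,.010),("face",(316,188),.08,.030),("ringO",(316,219),.083,.025),("ringI",(316,249),.080,.018)):
    q=Rt.T@(onz("wrist",f(p),z,k)-t);print(nm,"centre in tool mm",(q*1000-[h*1000,0,0]).round(2))
for x,z in((.007,.2197),(.009,.2157),(.009,.2197),(.009,.2037),(.005,.2037)):print(x,z,((proj("wrist",t+Rt@np.array([x,0,z]),k)-[240,140])*4).round(1))
im=cv2.imread("pics/w5.png",0);print([(y*4-560,int(im[y,319])) for y in range(206,242)])
E
```

```text
hole centre in tool mm [-2.0000e-02  1.9800e+00  2.3688e+02]
face centre in tool mm [ -0.57   1.96 236.88]
ringO centre in tool mm [ -1.07   1.96 233.88]
ringI centre in tool mm [ -1.08   1.97 236.88]
0.007 0.2197 [304.  324.1]
0.009 0.2157 [303.8 321.6]
0.009 0.2197 [303.9 314.1]
0.009 0.2037 [303.2 345.6]
0.005 0.2037 [303.3 367. ]
[(264, 119), (268, 119), (272, 117), (276, 110), (280, 102), (284, 94), (288, 93), (292, 93), (296, 93), (300, 93), (304, 94), (308, 94), (312, 94), (316, 93), (320, 91), (324, 85), (328, 80), (332, 76), (336, 76), (340, 76), (344, 80), (348, 96), (352, 110), (356, 108), (360, 90), (364, 73), (368, 73), (372, 78), (376, 83), (380, 87), (384, 90), (388, 93), (392, 97), (396, 101), (400, 103), (404, 107)]
```

Laterally the bit (299–334) is centred in the hole (295–338), the yaw is square, and along x it agrees within about 0.5 mm. I'll ease it in.

>>> {"op": "drive_tool", "data": {"deltas": [[[0,0,0,0,0,5,-1],[0,0,0,0,0,5,-1],[0,0,0,0,0,4,-1],[0,0,0,0,0,3,-1],[0,0,0,0,0,2,-1],[0,0,0,0,0,2,-1],[0,0,0,0,0,0,-1]]]}}

```text
clock: 10.35
ee_pos: [0.5443, -0.1412, 0.2956]
orientation: [-2.173, -2.268, 0.0]
ft_force: [0.5, -0.8, -0.7]
gripper_width: 0.0095
finger_force: 45.0
```

>>> {"op": "drive_tool", "data": {"deltas": [[[0,0,0,0,0,2,-1],[0,0,0,0,0,2,-1],[0,0,0,0,0,2,-1],[0,0,0,0,0,2,-1],[0,0,0,0,0,2,-1],[0,0,0,0,0,0,-1]]]}}

```text
clock: 11.1
ee_pos: [0.5442, -0.1412, 0.2855]
orientation: [-2.173, -2.268, 0.0]
ft_force: [-0.1, -0.5, -0.2]
gripper_width: 0.0098
finger_force: 45.0
```

Inside the hole with no side force. Next come the pins.

>>> {"op": "drive_tool", "data": {"deltas": [[[0,0,0,0,0,1.5,-1],[0,0,0,0,0,1.5,-1],[0,0,0,0,0,1.5,-1],[0,0,0,0,0,1.5,-1],[0,0,0,0,0,0,-1]]]}}

```text
clock: 11.72
ee_pos: [0.5446, -0.1413, 0.2807]
orientation: [2.172, 2.268, 0.001]
ft_force: [-1.2, 1.3, 4.3]
gripper_width: 0.0094
finger_force: 45.0
```

>>> {"op": "drive_tool", "data": {"deltas": [[[0,0,0,0,0,1,-1],[0,0,0,0,0,1,-1],[0,0,0,0,0,1,-1],[0,0,0,0,0,0,-1]]]}}

```text
clock: 12.22
ee_pos: [0.5449, -0.1414, 0.2794]
orientation: [2.172, 2.267, 0.002]
ft_force: [-6.6, 2.2, 16.6]
gripper_width: 0.0095
finger_force: 45.0
```

>>> {"op": "drive_tool", "data": {"deltas": [[[0,0,0,0,0,0.7,-1],[0,0,0,0,0,0.7,-1],[0,0,0,0,0,0,-1],[0,0,0,0,0,0,-1]]]}}

```text
clock: 12.72
ee_pos: [0.5447, -0.1414, 0.276]
orientation: [2.172, 2.267, 0.001]
ft_force: [0.6, -0.3, 4.9]
gripper_width: 0.0098
finger_force: 45.0
```

```bash
python3 -c "
from h import *
o=r.get_obs();print(o['ee_pos'],o['ft_force'],o['wrist_torque'],o['orientation'])"
```

```text
[ 0.54470627 -0.14141569  0.27598181] [ 0.63766064 -0.32956744  4.91249086] [-0.19209888 -0.11456996 -0.02199138] [2.17228455e+00 2.26733868e+00 1.10672028e-03]
```

The key popped past the pins. I'll continue until the collar seats.

>>> {"op": "drive_tool", "data": {"deltas": [[[0,0,0,0,0,1,-1],[0,0,0,0,0,1,-1],[0,0,0,0,0,0,-1]]]}}

```text
clock: 13.1
ee_pos: [0.5445, -0.1413, 0.2736]
orientation: [2.173, 2.268, 0.001]
ft_force: [1.5, -0.6, 5.2]
gripper_width: 0.01
finger_force: 45.0
```

>>> {"op": "drive_tool", "data": {"deltas": [[[0,0,0,0,0,1,-1],[0,0,0,0,0,1,-1],[0,0,0,0,0,0,-1],[0,0,0,0,0,0,-1]]]}}

```text
clock: 13.6
ee_pos: [0.5446, -0.1413, 0.2735]
orientation: [2.173, 2.268, 0.001]
ft_force: [-6.3, 1.5, 19.8]
gripper_width: 0.0092
finger_force: 45.0
```

The collar is seated (20 N at z=0.2735). Before turning, I'll check that the gripper body clears the press head.

```bash
python3 - <<'E'
from h import *
a=save("scene","s6")[70:230,110:270,::-1];b=save("side","d6")[140:300,330:490,::-1]
w=np.hstack([cv2.resize(x,(400,400),interpolation=cv2.INTER_CUBIC) for x in(a,b)]);cv2.imwrite("pics/crop6.png",w)
E
```

```text
(no output)
```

View pics/crop6.png

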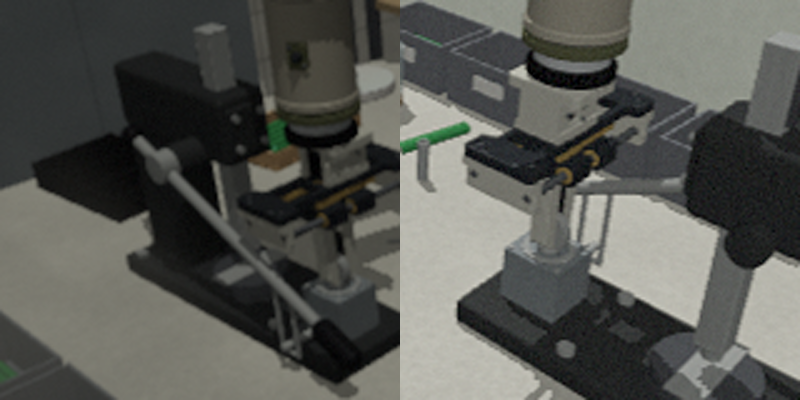

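```bash
python3 - <<'E'
from h import *
for px in((446,208),(446,190)):
    o,d=ray("side",px)
    for x in(.50,.52,.54,.57): print(px,x,(o+d*(x-o[0])/d[0]).round(3))
print(tri([ray("scene",(212,134)),ray("side",(446,218))]))
for c in(.055,):
    o,d=ray("scene",(212,134))
    for y in(-.22,-.25,-.27):print((o+d*(y-o[1])/d[1]).round(3))
E
```

```text
(446, 208) 0.5 [ 0.5   -0.283  0.245]
(446, 208) 0.52 [ 0.52  -0.274  0.233]
(446, 208) 0.54 [ 0.54  -0.265  0.221]
(446, 208) 0.57 [ 0.57  -0.251  0.202]
(446, 190) 0.5 [ 0.5   -0.276  0.279]
(446, 190) 0.52 [ 0.52  -0.267  0.268]
(446, 190) 0.54 [ 0.54  -0.257  0.257]
(446, 190) 0.57 [ 0.57  -0.243  0.24 ]
(array([ 0.54511524, -0.26657478,  0.19663196]), [np.float64(1.2543034944461584e-05), np.float64(1.2543034944383033e-05)])
[ 0.575 -0.22   0.221]
[ 0.556 -0.25   0.205]
[ 0.543 -0.27   0.195]
```

The head front is at y≈−0.267 and the body's swing reaches −0.242, so it clears. I'll ease the push slightly and turn in stages.

>>> {"op": "drive_tool", "data": {"deltas": [[[0,0,0,0,0,-0.8,-1],[0,0,6,0,0,0,-1],[0,0,8,0,0,0,-1],[0,0,8,0,0,0,-1],[0,0,8,0,0,0,-1],[0,0,0,0,0,0,-1]]]}}

```text
clock: 14.45
ee_pos: [0.5449, -0.1415, 0.2735]
orientation: [2.686, 1.625, 0.002]
ft_force: [0.0, -1.2, 10.6]
gripper_width: 0.0096
finger_force: 45.0
```

```bash
cat > st.py <<'E'
from h import *
from scipy.spatial.transform import Rotation as R
o=r.get_obs();M=R.from_rotvec(o["orientation"]).as_matrix()
print(o["clock"],o['ee_pos'],o['ft_force'].round(1),o['wrist_torque'].round(3),"yaw",np.degrees(np.arctan2(M[1,0],M[0,0])).round(2),o["gripper_width"],o["joint_pos"][5])
E
python3 st.py
```

```text
14.45 [ 0.54491049 -0.14149013  0.27352652] [ 0.  -1.2 10.6] [-0.164  0.036  0.033] yaw 62.34 0.00959901698897598 0.13773350037811505
```

>>> {"op": "drive_tool", "data": {"deltas": [[[0,0,8,0,0,0,-1],[0,0,8,0,0,0,-1],[0,0,8,0,0,0,-1],[0,0,8,0,0,0,-1],[0,0,0,0,0,0,-1]]]}}

```text
clock: 15.08
ee_pos: [0.545, -0.1418, 0.2735]
orientation: [3.03, 0.821, 0.004]
ft_force: [1.7, -2.8, 9.7]
gripper_width: 0.0096
finger_force: 45.0
```

```bash
python3 st.py
```

```text
15.075 [ 0.54502499 -0.14179813  0.27353951] [ 1.7 -2.8  9.7] [-0.419 -0.114  0.014] yaw 30.34 0.00956345580811306 0.6961892108836909
```

>>> {"op": "drive_tool", "data": {"deltas": [[[0,0,8,0,0,0,-1],[0,0,8,0,0,0,-1],[0,0,8,0,0,0,-1],[0,0,6,0,0,0,-1],[0,0,3,0,0,0,-1],[0,0,0,0,0,0,-1],[0,0,0,0,0,0,-1]]]}}

```text
clock: 15.95
ee_pos: [0.545, -0.1422, 0.2736]
orientation: [3.138, -0.07, 0.005]
ft_force: [2.9, -5.0, 7.8]
gripper_width: 0.0096
finger_force: 45.0
```

```bash
python3 st.py
```

```text
15.95 [ 0.54503641 -0.14220616  0.2735519 ] [ 2.9 -5.   7.8] [-0.928 -0.141  0.015] yaw -2.55 0.009599041893521584 1.2700853899894564
```

>>> {"op": "drive_tool", "data": {"deltas": [[[0,0,1.5,0,0,0,-1],[0,0,0,0,0,0,-1],[0,0,0,0,0,0,-1]]]}}

```text
clock: 16.32
ee_pos: [0.545, -0.1423, 0.2736]
orientation: [3.137, -0.111, 0.005]
ft_force: [1.7, -3.8, 8.1]
gripper_width: 0.0095
finger_force: 45.0
```

```bash
python3 st.py; python3 st.py
```

```text
16.325 [ 0.54501219 -0.14228374  0.27355451] [ 1.7 -3.8  8.1] [-1.052 -0.144  0.097] yaw -4.05 0.009494018597132935 1.2962027297484482
16.325 [ 0.54501219 -0.14228374  0.27355451] [ 1.7 -3.8  8.1] [-1.052 -0.144  0.097] yaw -4.05 0.009494018597132935 1.2962027297484482
```

>>> {"op": "drive_tool", "data": {"deltas": [[[0,0,1.5,0,0,0,-1],[0,0,0,0,0,0,-1],[0,0,0,0,0,0,-1]]]}}

```text
clock: 16.7
ee_pos: [0.545, -0.1423, 0.2735]
orientation: [3.135, -0.152, 0.005]
ft_force: [0.8, -5.9, 8.7]
gripper_width: 0.0094
finger_force: 45.0
```

```bash
python3 st.py; python3 - <<'E'
from h import *
k=K("wrist")
W=save("wrist","w7")
s=save("scene","s7")[150:230,200:280,::-1]; d=save("side","d7")[210:290,340:420,::-1]
top=np.hstack([cv2.resize(x,(400,400),interpolation=cv2.INTER_CUBIC) for x in(s,d)])
cv2.imwrite("pics/c7.png",np.vstack([top,cv2.resize(np.ascontiguousarray(W[140:240,120:520,::-1]),(800,200))]))
E
```

```text
16.7 [ 0.54501589 -0.14232635  0.27354825] [ 0.8 -5.9  8.7] [-1.058 -0.125  0.027] yaw -5.56 0.009426060785848416 1.3224016798763156
```

View pics/c7.png

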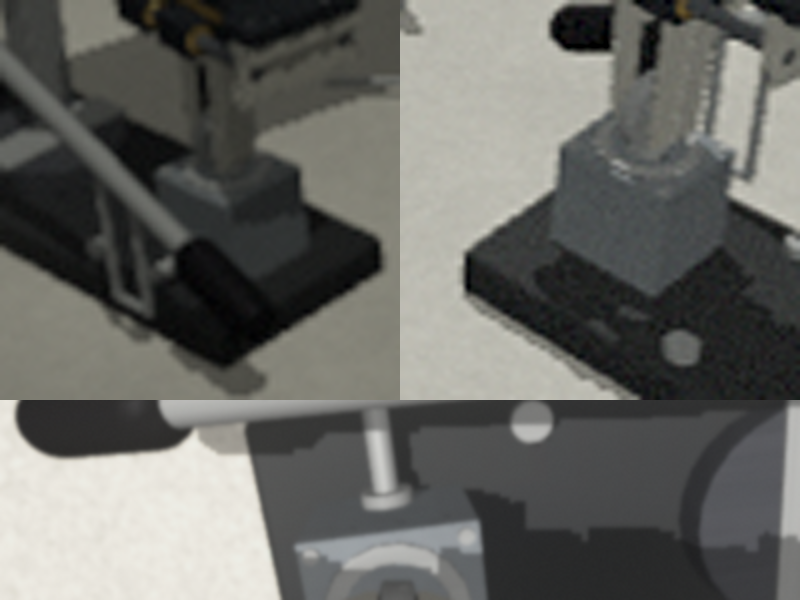

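```bash
python3 - <<'E'
from h import *
L=np.array([.5445,-.1418,0]);u=np.array([.999,.042,0])
im={n:cv2.imread(f"pics/{n}.png",0) for n in("scene0","s6","s7","side0","d6","d7")}
for cam,ns in(("scene",("scene0","s6","s7")),("side",("side0","d6","d7"))):
  print(cam)
  for d in range(30,112,4):
    P=proj(cam,L+u*d/1000+[0,0,.044]);print(d,P.round(),[int(cv2.getRectSubPix(im[n],(1,1),tuple(map(float,P)))[0,0]) for n in ns])
a,b=im["s6"].astype(int),im["s7"].astype(int);D=abs(a-b)[180:230,205:262]>25
ys,xs=np.nonzero(D);print(sorted(zip((xs+205).tolist(),(ys+180).tolist()))[:60])
E
```

```text
scene
30 [238. 200.] [12, 13, 15]
34 [237. 200.] [12, 12, 10]
38 [236. 201.] [8, 10, 10]
42 [235. 201.] [12, 16, 16]
46 [234. 202.] [68, 69, 68]
50 [233. 203.] [97, 99, 97]
54 [232. 203.] [85, 88, 87]
58 [231. 204.] [56, 59, 57]
62 [230. 205.] [54, 56, 56]
66 [229. 205.] [61, 61, 60]
70 [228. 206.] [65, 66, 52]
74 [226. 206.] [81, 83, 24]
78 [225. 207.] [97, 100, 17]
82 [224. 208.] [95, 97, 57]
86 [223. 208.] [81, 83, 69]
90 [222. 209.] [44, 43, 33]
94 [221. 210.] [25, 26, 25]
98 [220. 210.] [81, 83, 82]
102 [218. 211.] [125, 128, 128]
106 [217. 212.] [126, 130, 130]
110 [216. 212.] [127, 129, 129]
side
30 [394. 246.] [109, 85, 83]
34 [395. 245.] [84, 92, 91]
38 [396. 244.] [125, 107, 108]
42 [397. 244.] [130, 100, 101]
46 [398. 243.] [125, 100, 101]
50 [399. 242.] [125, 97, 97]
54 [399. 241.] [122, 90, 91]
58 [400. 241.] [122, 85, 87]
62 [401. 240.] [129, 84, 93]
66 [402. 239.] [125, 77, 123]
70 [403. 239.] [136, 92, 140]
74 [404. 238.] [136, 115, 162]
78 [405. 237.] [142, 142, 180]
82 [406. 237.] [159, 162, 182]
86 [407. 236.] [164, 168, 183]
90 [408. 235.] [173, 177, 184]
94 [408.
[... 167 characters left out ...]
07), (223, 215), (223, 216), (224, 206), (224, 207), (224, 208), (224, 216), (225, 206), (225, 207), (225, 208), (225, 210), (226, 205), (226, 206), (226, 207), (226, 208), (227, 206), (227, 207), (227, 208), (234, 184), (235, 184), (238, 180), (239, 180), (240, 180), (241, 180), (241, 181), (242, 180), (242, 181), (242, 182), (244, 186), (244, 187), (245, 186), (245, 187), (245, 188), (245, 189), (246, 186), (246, 187), (246, 188), (246, 189), (246, 190), (247, 186), (247, 187), (247, 188), (247, 189), (248, 185), (248, 186), (248, 187), (248, 188), (248, 189), (249, 185), (249, 186), (249, 187), (249, 188), (250, 184), (250, 185), (250, 186), (250, 187), (250, 188), (251, 183), (251, 184)]
```

The bolt tip drew back about 18 mm. In the scene view it sat at about 88 mm along the bolt line and is now at about 70 mm. The tool has turned 98°, so the play is taken up, with the key still seated. I'll let it settle for a moment, then hand in.

>>> {"op": "drive_tool", "data": {"deltas": [[[0,0,0,0,0,0,-1],[0,0,0,0,0,0,-1],[0,0,0,0,0,0,-1],[0,0,0,0,0,0,-1]]]}}

```text
clock: 17.35
ee_pos: [0.545, -0.1423, 0.2736]
orientation: [3.135, -0.152, 0.005]
ft_force: [1.4, -4.7, 8.9]
gripper_width: 0.0097
finger_force: 45.0
```

```bash
python3 st.py; python3 -c "
from h import *
print(r.job_done())"
```

```text
17.35 [ 0.54502533 -0.14232242  0.27357567] [ 1.4 -4.7  8.9] [-1.085 -0.118  0.081] yaw -5.55 0.009716651586060138 1.3223861823436087
the job is handed in; nothing more can be done
None
```

The job is handed in: key_mid is home in the lock, the tool turned 98° clockwise and still gripping and holding it, with the bolt drawn about 18 mm in the camera views, so you can lift the handle.

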